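Hold the hand microscope over the router's processor

TASK

I want to read the marking on the opened router's processor: lift the hand microscope up and off its fork on the stand, carry it nose down to the opened router on the desk, without knocking the router, its antennas or anything else on the desk, and bring its nose over the large square processor chip. Finish while holding it there, still and upright, with the nose centred over the chip and about a centimetre above it, touching nothing; do not put it down or let go.

Things in the scene. Friction and masses are not known exactly. Their poses are not given: they have to be found in the camera images.
- scope_centre (a point): Centre (half-way up) of the hand microscope, a round instrument 140 mm long, 130 g, nose down: nose barrel 26 mm diameter, 50 mm long; grey focus ring 44 mm diameter, 16 mm high; black body 34 mm diameter, 74 mm long to the flat top (grip there; its middle is 33 mm above this point). z up along its axis, yaw means nothing. Hangs loosely by the focus ring on a fork, no latch: lift straight up
- scope_nose (a point): Centre of the nose tip of the microscope, its lowest point as it hangs, 70 mm below scope_centre along its axis; z axis up along the instrument
- processor (a point): Middle of the top face of the processor: flat black chip 28 mm square with bright leads round it, the only large square chip on the green board in the opened router, its top 13.5 mm above the desk; z up, x and y along the router's sides. A finned heat sink 24 mm square stands 62 mm away along +y, 9.5 mm higher than the chip
- router: Opened router (lid off), fixed: dark steel tray 170 (x) by 240 (y) mm, walls 42 mm high, origin under its centre on the desk, z up. At y = +137 and -137 mm (short sides) four black stub antennas stand in a row from x = -54 to 54 mm, 13 mm thick, tops 117 mm above the desk. Processor at x = 12, y = -22 mm; the other parts in the tray are lower than 30 mm
- stand: Steel fork stand, fixed: base 120 (x) by 210 (y) mm, origin under its centre on the desk, z up. A crossbar at x = 30 mm carries forks at y = 55 and -55 mm that point to -x; prong tops 115 mm above the desk, slot 31 mm wide, prong ends (x = -42 mm) with upturned lips 8 mm high. One fork holds the microscope (either may), the other a torch
- torch_centre (a point): Centre of a pocket torch 110 mm long that hangs on the other fork by its flared head (38 mm diameter, head top 145 mm above the desk, body 22 mm diameter); leave it
- carton: Bystander: open cardboard box 110 by 90 by 70 mm with handsets in it, origin under its centre, stands between router and stand
- tape: Bystander: roll of tape lying flat, 84 mm diameter, 24 mm high, origin under its centre
- cards: Bystander: stack of white cards 54 by 86 by 29 mm, origin under its centre
- spray: Bystander: white bottle 52 mm diameter, 150 mm high, origin under its centre
- mug: Bystander: white mug 76 mm diameter, 90 mm high, origin under its centre
- driver: Bystander: screwdriver 160 mm long lying behind the router
- brush: Bystander: small brush 150 mm long lying behind the stand
Not all that is in view belongs to the job. What is shaped like the part that bears scope_centre but orange or yellow is not meant.

How it is judged:
By the outcome, as a careful person would: the job done as asked, in the order asked, and still so for the second after the job is handed in, while the arm keeps its last pose, push and grip.
It also fails if it takes over 45 s, if anything falls off the work surface, if the arm or the gripper's body presses on something with over 40 N, if the wrist force passes 120 N, or if a joint passes its speed limit or range.

ROBOT

A 6-joint arm with a two-finger parallel gripper is mounted at the origin on the work surface. World frame = base frame: x ahead of the robot, y to its left, z up, the work surface at z = 0. Lengths are in m, angles in rad, forces in N, time in s.
With the tool pointing down it reaches from about 0.35 to 0.85 m from the base axis. Payload 8.1 kg.
Tool frame: the origin (TCP) lies midway between the tips of the shut fingers; the grasp point (between the pads) lies 19 mm behind it (robot.grip_point_offset is the distance from the TCP to the grasp point, in m); z points along the fingers, y is the line along which they close (so a half turn about z gives the same grasp; the last joint's range is limited). The gripper opens to 93 mm and grips with 3 to 60 N. Pads are 15 mm wide; open, the fingers measure 128 mm over their backs; the gripper's body (75 mm by 188 mm) begins 65 mm behind the grasp point.
Start: joints at [1.047, 0.13, 1.488, -0, 1.523, -0.085], TCP at [0.255, 0.543, 0.219] pointing down, gripper open.
Joint ranges: [-2.96, 2.96], [-0.89, 2.26], [0.02, 2.5], [-1.34, 4.48], [0, 2.73], [-2.66, 2.66]. Speed limits (rad/s): [2.39, 2.39, 2.79, 3.14, 3.14, 3.14].

INTERFACE

Orientations are given as a rotation vector (axis times angle).
In Python, from plant import robot, read_camera, job gives the robot as it stands.
- The arm moves only by the shell command python3 -m inch 'ROWS' [FORCE]. ROWS is JSON, one flat list of numbers, 5 for each row, row after row: the shift along the world's x, y, z in mm, then the turn about the world's z in degrees, then the opening in per cent of the stroke, from 0 (shut) to 100 (fully open). In form: [dx, dy, dz, yaw, hand, dx, dy, dz, yaw, hand, ...]. A call has 1 to 10 rows; each row is the pose to reach, as a shift and turn from the pose commanded when the call began; what a row does not reach only later rows make up. A row lasts 1/12 s, in which the tool goes at most 41.7 mm and 7.16 degrees, less where a joint would pass 70% of its speed; a pose out of reach is approached as far as the arm can. A call with a gripper value outside its range is refused whole. The fingers move at their own pace and stop on an object; FORCE is the grip in N (left out, the last holds). Time passes only in rows, so rows that repeat a pose let the fingers close. It gives the time, the measured TCP pose, the force, the opening and the grip force at its end, in the units of the state.
- robot.read_state(): the state, without advancing time (a new reading comes with each control period).
- read_camera(name): name is "side" or "top"; returns a dict with "image" (384x512x3 uint8, blue, green, red), "K" (3x3 intrinsics, pixels), "extrinsics" (4x4, takes a point from world to camera coordinates). Camera axes: x right, y down, z forward; pixel columns grow to the right and rows downward; lengths in m; the calibration is good to about 2 mm. A picture is of the moment at which its call begins. There is no depth.
- job.close_job(): hands the job in; it is judged then, once.
The state is a dict: "t": time; "q": joint angles; "dq": joint speeds; "joint_torque": joint torques, N m; "tool_pos": TCP position; "orientation": TCP orientation; "force": force on the tool from outside, world axes, zero at the start; "wrist_torque": the same for the moment, N m; "opening": finger opening in m; "gripper_force": force on a finger pad.
Only numpy, scipy, OpenCV 4.12 (cv2) and the standard library are available. Lean on these libraries where they do the work, as an engineer would, in place of code of your own. Each camera call takes 0.05 s, during which the arm holds its last target. There are 200 camera calls.

## Working session

There is one attempt and no reset: what is moved stays moved. The work goes in short steps, Python scripts to look and compute and a shell command to move; the robot and the scene stay as the last step left them, time stands still between calls to the robot, and variables do not carry over. Pictures are saved under pics/ and viewed, at most 10 in all, crops included, and the job is handed in when it is done.

```bash
ls; mkdir -p pics
python3 - <<'E'
from plant import robot, read_camera, job
import cv2, numpy as np
np.set_printoptions(suppress=True,precision=4)
for n in("side","top"):
    c=read_camera(n); cv2.imwrite(f"pics/{n}0.png",cv2.resize(c["image"],(800,600),interpolation=cv2.INTER_CUBIC)); np.savez(f"{n}.npz",**{k:c[k] for k in("image","K","extrinsics")})
    E=np.array(c["extrinsics"]);print(n,c["K"],E,-E[:3,:3].T@E[:3,3])
print(robot.read_state())
E
```

```text
pics
side [[480.0668   0.     257.8838]
 [  0.     480.0668 194.4042]
 [  0.       0.       1.    ]] [[ 0.9739 -0.2268  0.0027 -0.5632]
 [-0.1505 -0.655  -0.7405  0.1685]
 [ 0.1697  0.7208 -0.672   1.1972]
 [ 0.      0.      0.      1.    ]] [ 0.3707 -0.8803  0.9308]
top [[403.3032   0.     263.3234]
 [  0.     403.3032 187.2676]
 [  0.       0.       1.    ]] [[ 0.0052 -0.9999  0.0112  0.0161]
 [-0.9825 -0.0072 -0.1862  0.5955]
 [ 0.1863 -0.0101 -0.9824  0.9506]
 [ 0.      0.      0.      1.    ]] [0.4079 0.03   1.0446]
{'t': 0.1, 'q': array([ 1.0466,  0.1311,  1.4892,  0.    ,  1.523 , -0.0854]), 'dq': array([ 0.0008, -0.0013, -0.0037, -0.001 , -0.0001,  0.0015]), 'joint_torque': array([  0.0015, -56.1336, -49.3098,   0.077 ,   0.0291,  -0.    ]), 'tool_pos': array([0.2546, 0.5427, 0.2177]), 'orientation': array([-0.6836, -3.0658,  0.0025]), 'force': array([-0.139 ,  0.3724,  0.1031]), 'wrist_torque': array([ 0.0043,  0.0159, -0.0096]), 'gripper_force': 0.0, 'opening': 0.09272971444841176}
```

View pics/side0.png

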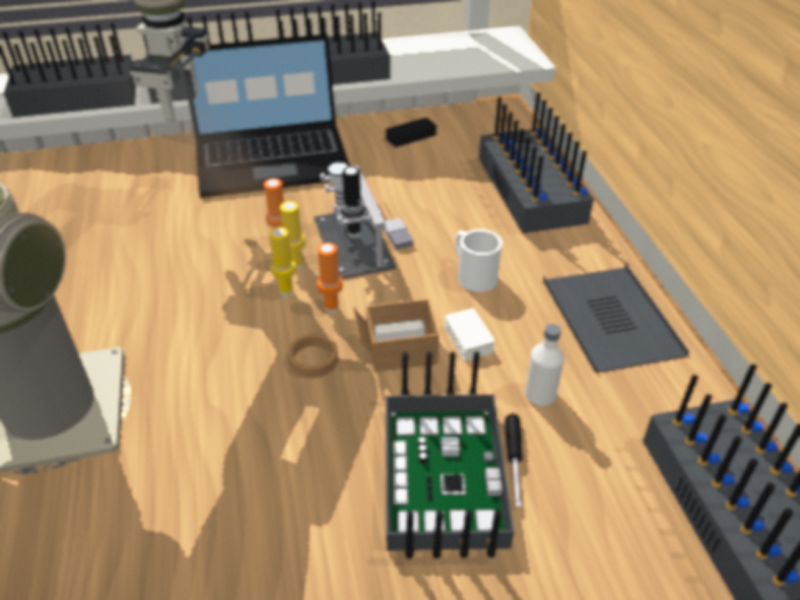

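View pics/top0.png

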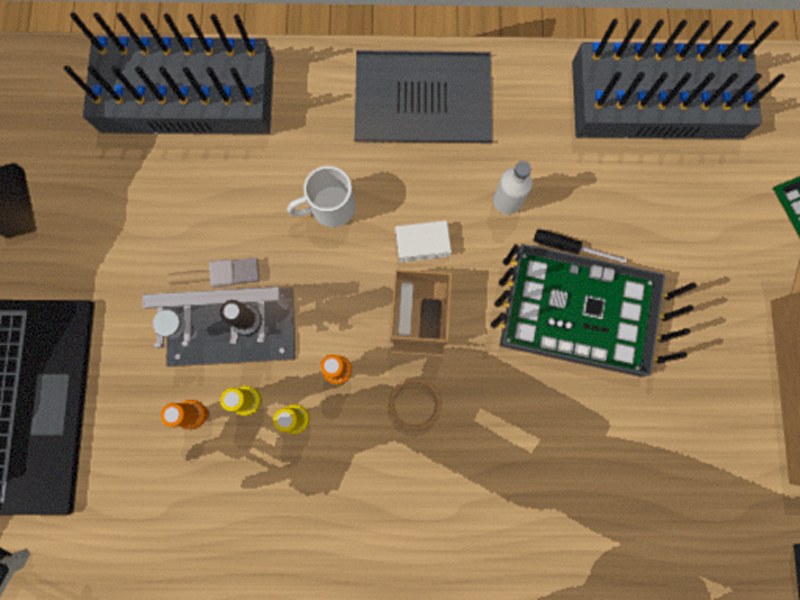

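The top view shows the microscope's black cap near (238,313), the torch at (166,323) and the chip at (594,306). The side view shows the cap at (351,173) and the chip at (453,484). Orange and yellow decoys stand in front of the stand, towards the robot. I'll enlarge these areas for exact pixels.

Run:
```python
import cv2, numpy as np
def crop(n,c,r,w):
    s=400/w; h=int(w*.75); im=np.load(n+".npz")["image"][r:r+h,c:c+w]
    im=cv2.resize(im,(400,300),interpolation=cv2.INTER_CUBIC)
    for k in range(0,w,10):
        x=int((k+.5)*s); cv2.line(im,(x,0),(x,5),(0,0,255)); cv2.putText(im,str(c+k),(x,15),0,.3,(0,0,255))
    for k in range(0,h,10):
        y=int((k+.5)*s); cv2.line(im,(0,y),(5,y),(0,0,255)); cv2.putText(im,str(r+k),(6,y+3),0,.3,(0,0,255))
    return im
a=np.hstack([crop("top",100,180,80),crop("top",350,170,60)]);b=np.hstack([crop("side",195,100,64),crop("side",262,285,60)])
cv2.imwrite("pics/m.png",np.vstack([a,b]))
```

```text
(no output)
```

View pics/m.png

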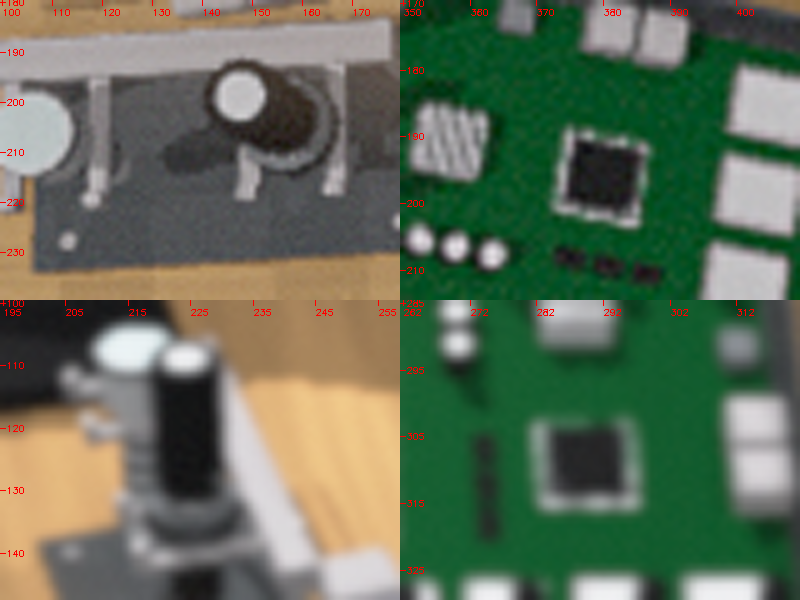

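```bash
cat > h.py <<'E'
import numpy as np
C={n:np.load(n+".npz") for n in("top","side")}
def ray(n,u,v):
    K,E=C[n]["K"],C[n]["extrinsics"];R=E[:3,:3]
    return -R.T@E[:3,3], R.T@np.linalg.solve(K,[u,v,1])
def atz(n,u,v,z):
    o,d=ray(n,u,v); return (o+d*(z-o[2])/d[2]).round(4)
def tri(p,q):
    o,d=ray("top",*p);a,b=ray("side",*q)
    s=np.linalg.lstsq(np.c_[d,-b],a-o,rcond=None)[0];P,Q=o+d*s[0],a+b*s[1]
    return ((P+Q)/2).round(4),(np.linalg.norm(P-Q)).round(4)
E
python3 - <<'E'
from h import *
print("cap",tri((147.7,199),(224.4,108.6)),atz("top",147.7,199,.205),atz("side",224.4,108.6,.205))
print("chip",tri((379.9,195.4),(289.6,309)),atz("top",379.9,195.4,.0135),atz("side",289.6,309,.0135))
print("sink",atz("top",357,191,.023))
s=.64
for p in [(524,246),(663,272),(649,374),(501,344)]: print("traycorner",atz("top",p[0]*s,p[1]*s,.042))
for p in [(143,300),(278,294)]: print("bar",atz("top",p[0]*s,p[1]*s,.115))
for p in [(167,365),(296,358)]: print("base",atz("top",p[0]*s,p[1]*s,.005))
for nme,p,z in [("torch",(166,323),.145),("spray",(521,170),.15),("mug",(328,185),.09),("carton",(421,310),.07),("or",(332,366),.14),("yel",(234,400),.14),("yel2",(286,420),.14),("or2",(172,415),.14)]: print(nme,atz("top",p[0]*s,p[1]*s,z))
for p in [(510,250),(505,272),(501,295),(497,318),(680,290),(686,315),(680,335),(675,357)]: print("ant",atz("top",p[0]*s,p[1]*s,.1))
E
```

```text
cap (array([0.5415, 0.2634, 0.2075]), np.float64(0.0032)) [0.5402 0.2641 0.205 ] [0.5437 0.2675 0.205 ]
chip (array([ 0.585 , -0.2848,  0.0111]), np.float64(0.0009)) [ 0.5841 -0.284   0.0135] [ 0.5849 -0.2863  0.0135]
sink [ 0.5935 -0.2223  0.023 ]
traycorner [ 0.6774 -0.1652  0.042 ]
traycorner [ 0.6353 -0.392   0.042 ]
traycorner [ 0.4692 -0.3581  0.042 ]
traycorner [ 0.5155 -0.1238  0.042 ]
bar [0.57   0.4206 0.115 ]
bar [0.5806 0.2202 0.115 ]
base [0.4815 0.4187 0.005 ]
base [0.4942 0.2085 0.005 ]
torch [0.5315 0.3724 0.145 ]
spray [ 0.7663 -0.143   0.15  ]
mug [0.7622 0.1538 0.09  ]
carton [0.5651 0.0048 0.07  ]
or [0.4719 0.1335 0.14  ]
yel [0.4233 0.2703 0.14  ]
yel2 [0.3961 0.1959 0.14  ]
or2 [0.4021 0.3558 0.14  ]
ant [ 0.6552 -0.132   0.1   ]
ant [ 0.6203 -0.1235  0.1   ]
ant [ 0.5843 -0.1165  0.1   ]
ant [ 0.5487 -0.1097  0.1   ]
ant [ 0.5941 -0.3918  0.1   ]
ant [ 0.5553 -0.3981  0.1   ]
ant [ 0.5246 -0.3867  0.1   ]
ant [ 0.4913 -0.3766  0.1   ]
```

```bash
python3 -m inch '[0,-30,20,0,100, 10,-65,40,0,100, 35,-95,40,0,100, 65,-120,40,0,100, 95,-145,40,0,100, 125,-170,40,0,100, 155,-195,40,0,100, 185,-220,40,0,100, 215,-245,40,0,100, 240,-265,40,0,100]'; python3 -m inch '[25,-8,0,0,100, 40,-13,0,0,100, 47,-13,0,0,100, 47,-13,0,0,100, 47,-13,0,0,100]'
```

```text
t: 0.93
tool_pos: [0.4964, 0.2759, 0.2582]
orientation: [-0.685, -3.066, 0.001]
force: [-0.1, 0.7, 0.2]
opening: 0.0931
gripper_force: 0.0
t: 1.35
tool_pos: [0.5413, 0.2655, 0.2581]
orientation: [-0.683, -3.065, 0.001]
force: [-0.5, 0.1, 0.5]
opening: 0.093
gripper_force: 0.0
```

```bash
cat > two.py <<'E'
import sys,cv2,numpy as np
from plant import read_camera
o,*a=sys.argv[1:]; a=list(map(int,a)); P=[]
for n,(c,r,w) in zip(("top","side"),(a[:3],a[3:])):
    k=read_camera(n); np.savez(n+".npz",**{q:k[q] for q in("image","K","extrinsics")})
    s=400/w; im=cv2.resize(k["image"][r:r+int(w*1.2),c:c+w],(400,480),interpolation=cv2.INTER_CUBIC)
    for x in range(0,w,10): cv2.putText(im,"|"+str(c+x),(int((x+.5)*s)-1,12),0,.35,(0,0,255))
    for y in range(0,int(w*1.2),10): cv2.putText(im,"-"+str(r+y),(0,int((y+.5)*s)+3),0,.35,(0,0,255))
    P.append(im)
cv2.imwrite("pics/"+o+".png",np.hstack(P))
E
python3 two.py a 90 130 100 170 40 100
```

```text
(no output)
```

View pics/a.png

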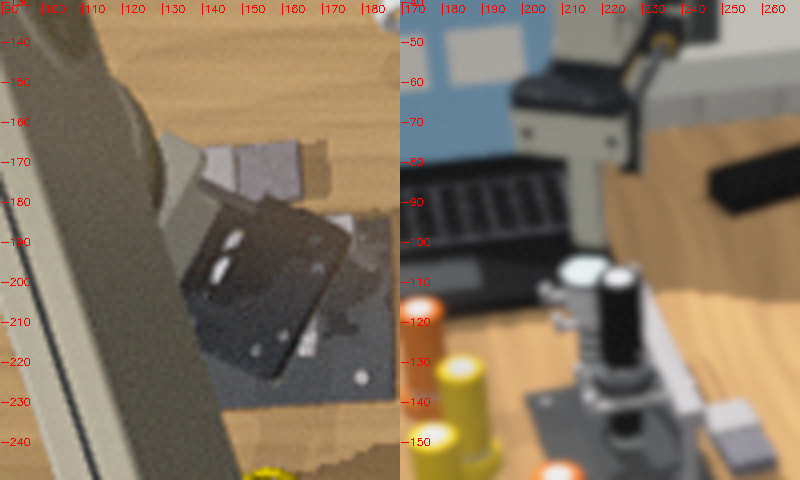

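Run:
```python
from h import *
k=C["side"]
def pr(p):
    c=k["extrinsics"]@np.r_[p,1]; return (k["K"]@c[:3]/c[2])[:2].round(1)
t=np.array([.5413,.2655,.258]);d=np.array([.425,.905,0])
for s in(-.064,-.046,0,.046,.064):print(s,pr(t+s*d))
print(pr([.5413,.2655,.205]),pr([.5413,.2655,.115]))
```

```text
-0.064 [216.4 104.6]
-0.046 [218.3 101.1]
0 [222.8  92.3]
0.046 [227.1  84.1]
0.064 [228.7  80.9]
[223.7 109.1] [225.1 135.6]
```

Side picture: the near finger tip is at (217,103), the far one at (228,82) and the cap at (224,109), all as predicted for a centred approach. I'll descend and grip.

```bash
python3 -m inch '[0,0,-20,0,100, 0,0,-45,0,100, 0,0,-70,0,100, 0,0,-90,0,100, 0,0,-102,0,100, 0,0,-108,0,100, 0,0,-108,0,100, 0,0,-108,0,60, 0,0,-108,0,50, 0,0,-108,0,45]' 25; python3 -m inch '[0,0,0,0,40, 0,0,0,0,35, 0,0,0,0,25, 0,0,0,0,10, 0,0,0,0,0, 0,0,0,0,0, 0,0,0,0,0]' 25
```

```text
t: 2.28
tool_pos: [0.5429, 0.2656, 0.1525]
orientation: [0.683, 3.064, 0.002]
force: [-1.1, -0.1, 0.0]
opening: 0.0773
gripper_force: 0.0
t: 2.87
tool_pos: [0.5419, 0.2651, 0.1505]
orientation: [-0.684, -3.066, 0.0]
force: [-0.1, 0.1, -0.0]
opening: 0.0337
gripper_force: 25.0
```

```bash
python3 -m inch '[0,0,4,0,0, 0,0,12,0,0, 0,0,24,0,0, 0,0,38,0,0, 0,0,52,0,0, 0,0,68,0,0, 0,0,84,0,0, 0,0,98,0,0, 0,0,107,0,0, 0,0,110,0,0]'; python3 -m inch '[0,0,0,0,0,0,0,0,0,0]'; python3 two.py b 90 130 100 170 40 120
```

```text
t: 3.7
tool_pos: [0.5429, 0.2656, 0.2638]
orientation: [0.683, 3.063, 0.004]
force: [0.1, 1.0, -0.7]
opening: 0.0336
gripper_force: 25.0
t: 3.87
tool_pos: [0.5417, 0.2651, 0.2601]
orientation: [-0.684, -3.066, 0.001]
force: [-0.4, 0.8, -1.7]
opening: 0.0336
gripper_force: 25.0
```

View pics/b.png

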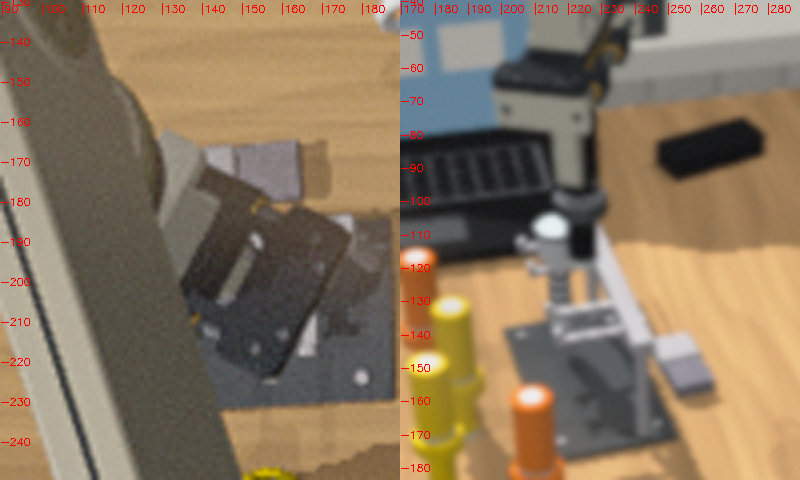

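The side picture shows the microscope clear of the fork, focus ring at (224,100) and nose at about (223,117), with the torch still hanging at (214,108). I'll carry it across now.

```bash
python3 -m inch '[0,-6,0,0,0, 2,-18,0,0,0, 4,-36,0,0,0, 6,-58,0,0,0, 8,-82,0,0,0, 10,-107,0,0,0, 12,-132,0,0,0, 14,-157,0,0,0, 16,-182,0,0,0, 18,-207,0,0,0]'; python3 -m inch '[2,-25,0,0,0, 4,-50,0,0,0, 6,-75,0,0,0, 8,-100,0,0,0, 10,-125,0,0,0, 12,-150,0,0,0, 14,-175,0,0,0, 16,-200,0,0,0, 18,-225,0,0,0, 20,-250,0,0,0]';python3 -m inch '[2,-23,0,0,0, 3,-44,0,0,0, 4,-62,0,0,0, 5,-77,0,0,0, 5,-87,0,0,0, 5,-92,0,0,0, 5,-93,0,0,0,5,-93,0,0,0, 5,-93,0,0,0]'
```

```text
t: 4.8
tool_pos: [0.5595, 0.0558, 0.2603]
orientation: [-0.684, -3.066, 0.001]
force: [-0.1, -0.7, -1.9]
opening: 0.0338
gripper_force: 25.0
t: 5.63
tool_pos: [0.579, -0.1941, 0.2603]
orientation: [-0.685, -3.065, 0.0]
force: [0.1, -0.0, -0.5]
opening: 0.0339
gripper_force: 25.0
t: 6.38
tool_pos: [0.5851, -0.2839, 0.2607]
orientation: [-0.682, -3.067, -0.0]
force: [-0.6, 0.9, -1.2]
opening: 0.0335
gripper_force: 25.0
```

```bash
python3 -m inch '[0,-1,-5,0,0, 0,-1,-15,0,0, 0,-1,-30,0,0, 0,-1,-48,0,0, 0,-1,-66,0,0, 0,-1,-84,0,0, 0,-1,-100,0,0, 0,-1,-112,0,0, 0,-1,-118,0,0, 0,-1,-120,0,0]'; python3 -m inch '[0,0,0,0,0,0,0,0,0,0,0,0,0,0,0]'; python3 two.py c 310 130 120 235 245 110
```

```text
t: 7.22
tool_pos: [0.5841, -0.2851, 0.1387]
orientation: [-0.683, -3.064, -0.001]
force: [0.1, 0.2, -1.9]
opening: 0.0338
gripper_force: 25.0
t: 7.47
tool_pos: [0.5856, -0.2862, 0.1421]
orientation: [0.683, 3.064, -0.001]
force: [-0.6, 0.0, -1.6]
opening: 0.0337
gripper_force: 25.0
```

View pics/c.png

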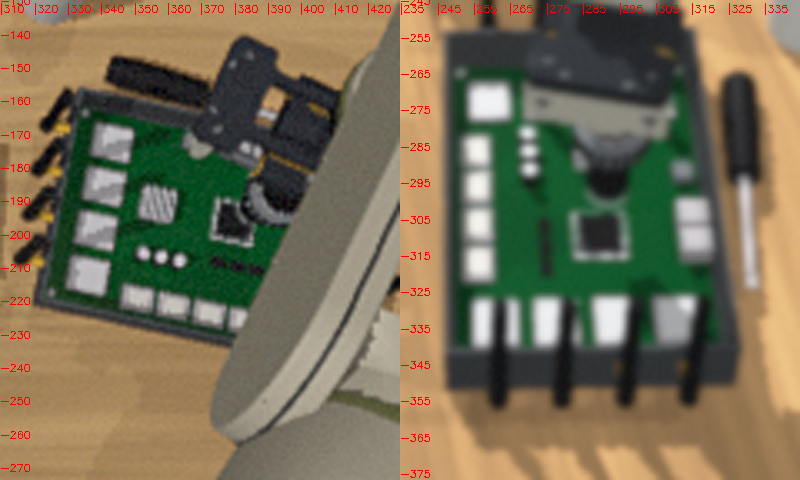

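Run:
```python
from h import *
def pr(n,p):
    k=C[n];c=k["extrinsics"]@np.r_[p,1]; return (k["K"]@c[:3]/c[2])[:2].round(1)
for n in C:
  for z in(.057,.107,.123): print(n,z,pr(n,[.5856,-.2862,z]))
  print(pr(n,[.585,-.285,.0135]))
print(atz("side",291.4,297,.057))
```

```text
top 0.057 [385.9 191.9]
top 0.107 [392.4 188.2]
top 0.123 [394.7 187. ]
[380.3 195.1]
side 0.057 [290.8 297.4]
side 0.107 [292.  283.3]
side 0.123 [292.4 278.6]
[289.5 308.5]
[ 0.5871 -0.2855  0.057 ]
```

Side picture: the nose tip circle is at about (291.4,297), against (290.8,297.4) predicted, and the chip is at (289.5,308.6). So the nose is within about 2 mm. I'll go down the rest of the way.

```bash
python3 -m inch '[-1,0,-4,0,0, -1,0,-10,0,0, -1,0,-17,0,0, -1,0,-23,0,0, -1,0,-27,0,0, -1,0,-30,0,0, -1,0,-31,0,0, -1,0,-31,0,0, -1,0,-31,0,0,-1,0,-31,0,0]'; python3 two.py d 340 160 70 262 280 50
```

```text
t: 8.4
tool_pos: [0.5842, -0.286, 0.1101]
orientation: [0.684, 3.066, -0.0]
force: [0.2, 0.8, -1.8]
opening: 0.0336
gripper_force: 25.0
```

View pics/d.png

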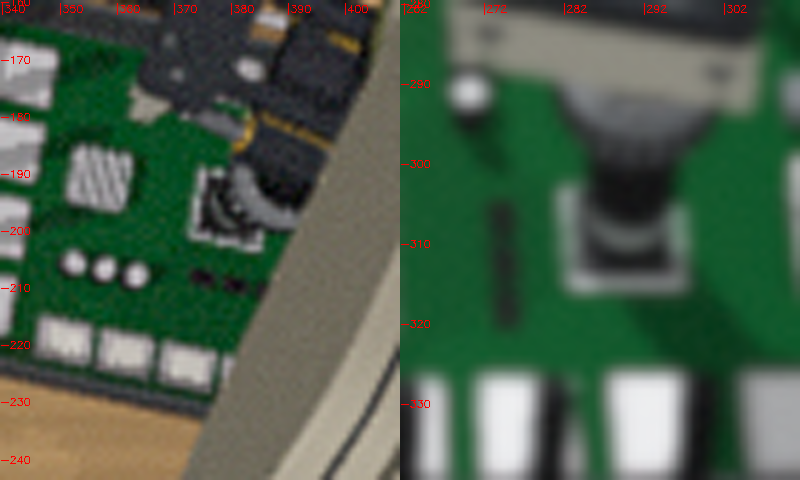

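Run:
```python
from h import *
k=C["side"]
def pr(p):
    c=k["extrinsics"]@np.r_[p,1]; return (k["K"]@c[:3]/c[2])[:2]
pan=lambda q:((q-[262,280]+.5)*8+[400,0]).round()
for z in(.0195,.0235,.0275):
  a=np.linspace(0,6.28,200);P=np.array([pan(pr([.5842+.013*np.cos(t),-.286+.013*np.sin(t),z])) for t in a])
  print(z,"left,right,bottom",P[:,0].min(),P[:,0].max(),P[:,1].max())
print(atz("side",290.1,306.75,.0235),atz("side",289.55,309,.0135))
```

```text
0.0195 left,right,bottom 577.0 670.0 263.0
0.0235 left,right,bottom 577.0 670.0 254.0
0.0275 left,right,bottom 578.0 671.0 246.0
[ 0.5853 -0.2873  0.0235] [ 0.5848 -0.2863  0.0135]
```

The nose rim (about x 590–668, bottom at y = 253 in the panel) matches the prediction for 10 mm above the chip, and it is centred to about 1 mm. I'll let it settle and hand in.

```bash
python3 -m inch '[0,0,0,0,0,0,0,0,0,0,0,0,0,0,0,0,0,0,0,0]'; python3 -c "
from plant import job
print(job.close_job())"
```

```text
t: 8.83
tool_pos: [0.5839, -0.2858, 0.1097]
orientation: [0.684, 3.066, -0.0]
force: [0.1, -1.1, -1.0]
opening: 0.034
gripper_force: 25.0
the job is handed in; nothing more can be done
None
```

The job is handed in: the arm is holding the microscope still and upright with its nose about 10 mm above the processor chip, centred to about 1 mm by the side camera, and it showed no contact on the way.

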